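Clip the check weight's snap hook onto the bench scale's eye

ROBOT

A 7-joint arm with a two-finger parallel gripper is mounted at the origin on the work surface; the furniture and walls round the work are solid. World frame = base frame: x ahead of the robot, y to its left, z up, the work surface at z = 0. Lengths are in m, angles in rad, forces in N, time in s.
With the tool pointing down it reaches from about 0.425 to 0.95 m from the base axis. Payload 16.7 kg.
Tool frame: the origin (TCP) lies midway between the tips of the shut fingers; the grasp point (between the pads) lies 19 mm behind it; z points along the fingers, y is the line along which they close (so a half turn about z gives the same grasp; the last joint's range is limited). The gripper opens to 94 mm and grips with 3 to 60 N. Pads are 16 mm wide; open, the fingers measure 119 mm over their backs; the gripper's body (75 mm by 177 mm) begins 78 mm behind the grasp point.
Start: joints at [0.965, 0.426, 0.074, 1.606, -0.034, 1.111, -0.067], TCP at [0.298, -0.606, 0.205] pointing down, gripper open.
Joint ranges: [-2.85, 2.85], [-0.5, 2.14], [-1.23, 1.37], [0.21, 2.46], [-1.02, 4.16], [0.16, 2.05], [-2.73, 2.73]. Speed limits (rad/s): [1.89, 1.89, 2.39, 2.39, 3.01, 3.01, 3.01].

INTERFACE

Orientations are given as a unit quaternion [x, y, z, w].
In Python, from rig import telemetry, cams, job gives the robot as it stands.
- The arm moves only by the tool step_arm, never from a script. Its argument "deltas" is one flat list of numbers, 7 for each row, row after row: the shift along the tool's x, y, z in cm, then the turn, a rotation vector about the tool's x, y, z in degrees, then the opening, from -1 (shut) to 1 (fully open). A call has 1 to 12 rows; each row is the pose to reach, as a shift and turn from the pose commanded when the call began, along the tool's axes at that moment; what a row does not reach only later rows make up. A row lasts 1/8 s, in which the tool goes at most 62.5 mm and 10.7 degrees, less where a joint would pass 70% of its speed; a pose out of reach is approached as far as the arm can. A call with a gripper value outside its range is refused whole. The fingers move at their own pace and stop on an object; "squeeze" is the grip in N (left out, the last holds). Time passes only in rows, so rows that repeat a pose let the fingers close. It gives the time, the measured TCP pose, the force, the opening and the grip force at its end, in the units of the state.
- telemetry.sense(): the state, without advancing time (a new reading comes with each control period).
- cams.camera(name): name is "side" or "top"; returns a dict with "image" (400x640x3 uint8, red, green, blue), "depth" (400x640 float32, m along the optical axis (not along the pixel's ray), 0 where there is no reading), "fx", "fy", "cx", "cy" (pixels), "extrinsics" (4x4, takes a point from camera to world coordinates). Camera axes: x right, y down, z forward; pixel columns grow to the right and rows downward; lengths in m; the calibration is good to about 2 mm. A picture is of the moment at which its call begins.
- job.sign_off(): hands the job in; it is judged then, once.
The state is a dict: "clock": time; "joints": joint angles; "qd": joint speeds; "effort": joint torques, N m; "eef_pos": TCP position; "eef_rot": TCP orientation; "force": force on the tool from outside, world axes, zero at the start; "ft_torque": the same for the moment, N m; "opening": opening from 0.0 (shut) to 1.0 (fully open); "gripper_force": force on a finger pad.
Only numpy, scipy, OpenCV 4.12 (cv2) and the standard library are available. Lean on these libraries where they do the work, as an engineer would, in place of code of your own. Each camera call takes 0.05 s, during which the arm holds its last target. There are 200 camera calls.

TASK

Check the bench scale with its larger check weight: lift the weight, press the sprung gate of its snap hook against the eye at the end of the load arm until it gives way and the nose of the hook goes over the rim into the eye, then let the weight down so that the gate snaps shut and the weight is left hanging free from the eye. The scale is delicate, so work by feel: never push on the arm or its eye with more than about 12 N, and never force the arm down onto its overload stop. Leave the smaller weight standing where it is.

Things in the scene. Friction and masses are not known exactly. Their poses are not given: they have to be found in the camera images.
- large_weight_foot (a point): Centre of the underside of the larger of two plain steel check weights (0.50 kg): a turned disc 48 mm across and 36 mm high, standing on the bench. On a stem above it is a steel snap hook, an upright closed loop 48 mm wide of 8 mm bar in this frame's x-z plane, gate on the +x side, flat back on the -x side; 154 mm tall in all. z is up.
- large_weight_back (a point): Middle of the flat straight back of the larger weight's hook, the place to grip it (9 mm in x, 10 mm across in y, 60 mm tall); 100 mm above the foot and 20 mm in -x of it. x points from the back to the gate, z up. The loop is clear inside from x = +4.5 to +36 mm.
- large_weight_nose (a point): Lowest point of the fixed nose of the larger weight's hook (8 mm thick, 9 mm wide, cut off square, coming straight down from the upper bow), against which the gate shuts: 40 mm in +x and 18 mm above large_weight_back; same axes.
- large_gate (a joint): Gate of the larger weight's hook, rad: a straight bar 7 mm thick, hinged 42 mm below the tip of the nose, its free end 1.5 mm below the nose. 0 = shut, grows as the free end swings inward to the back, 0.47 = hard stop. Sprung shut: at 32 mm above the hinge about 4 N start it, about 6 N open it wide; a 6 mm bar pressing there is inside the nose from about 0.42 on.
- large_weight_bow (a point): Highest inside point of the upper bow of the larger weight's hook, where a bar bears when the weight hangs: 20 mm in +x and 46 mm above large_weight_back; same axes.
- small_weight_back (a point): Middle of the flat back of the smaller check weight's hook (0.25 kg, disc 36 mm across and 30 mm high, 148 mm tall in all, the same hook; this point is 94 mm above its underside). Not used in this job.
- beam_end (a point): Centre of the free end face of the bench scale's load arm (20 mm wide and high), about 190 mm above the bench; the pivot is 90 mm behind it. -x points out of the end into the open space before the scale, x back along the arm, z up. The grey scale has a base plate 150 x 110 mm, a post and two round white dials 72 mm across at the pivot (up to z = 0.23).
- eye_boss (a point): Centre of the end face again, as the root of the eye bolt: a level round ring of 6 mm wire with a 26 mm hole, on the arm's axis and at its height, rigid. It is screwed in by a different amount each time, so the centre line of the ring's outermost wire lies 43 to 73 mm in -x of this point: not measured, see it or feel for it. The space above is free.
- load_arm (a joint): Tilt of the load arm, rad: about -0.005 unloaded, grows as the eye is pressed down against the arm's spring (1 N at the eye lowers it by about 1.6 mm, 0.011 rad). 0.25 kg hung there gives about 0.02, 0.50 kg about 0.05; at 0.13 (about 12 N) it meets its overload stop.
There are look-alikes about, which are no part of the job. What is shaped like the part that bears large_weight_foot but blue or red is not meant.

How it is judged:
By the outcome, as a careful person would: the job done as asked, in the order asked, and still so for the second after the job is handed in, with the robot touching nothing.
It also fails if it takes over 61 s, if anything falls off the work surface, if the arm or the gripper's body presses on something with over 40 N, if the wrist force passes 120 N, or if a joint passes its speed limit or range.

## Working session

There is one attempt and no reset: what is moved stays moved. The work goes in short steps, Python scripts to look and compute and a tool call to move; the robot and the scene stay as the last step left them, time stands still between calls to the robot, and variables do not carry over. Pictures are saved under pics/ and viewed, at most 10 in all, crops included, and the job is handed in when it is done.

Besides the shell and the picture viewer there is one more tool, called after "Request:" as name(argument=value, ...) on one line, values as JSON. step_arm: Moves the arm, as the interface text tells. Its arguments: {"type":"object","properties":{"deltas":{"type":"array","items":{"type":"number"}},"squeeze":{"type":"number"}},"required":["deltas"]}

```bash
ls; mkdir -p pics
python3 - <<'E'
from rig import telemetry,cams,job
import cv2,numpy as np
for n in("side","top"):
    c=cams.camera(n); cv2.imwrite(f"pics/{n}0.png",c["image"][:,:,::-1]); np.savez(f"{n}0.npz",**c)
    print(n,c["fx"],c["fy"],c["cx"],c["cy"],np.round(c["extrinsics"],3).tolist())
print(telemetry.sense())
E
```

```text
pics
side 388.01181074307334 388.01181074307334 319.8297399227486 203.56521320955508 [[-0.997, -0.036, 0.075, 0.357], [-0.082, 0.569, -0.819, 1.001], [-0.013, -0.822, -0.57, 0.828], [0.0, 0.0, 0.0, 1.0]]
top 500.4049810901367 500.4049810901367 319.3772883107734 195.8426674582469 [[0.009, -0.996, 0.094, 0.313], [-1.0, -0.008, 0.005, 0.03], [-0.004, -0.094, -0.996, 1.661], [0.0, 0.0, 0.0, 1.0]]
{'clock': 0.1, 'joints': array([ 0.96449336,  0.4266384 ,  0.07387781,  1.60655341, -0.0341059 ,
        1.11078185, -0.06710735]), 'qd': array([ 0.00072829, -0.00034993, -0.00058529, -0.00034769, -0.00071586,
        0.00230737, -0.00079101]), 'effort': array([ 7.45640660e-03, -9.37472248e+01,  3.67631927e+00, -4.55038333e+01,
       -4.86568641e-02,  1.68495759e-02,  6.59146917e-05]), 'eef_pos': array([ 0.29751765, -0.60545419,  0.2048625 ]), 'eef_rot': array([ 9.74036726e-01,  2.26389361e-01, -1.66202057e-04, -5.35301403e-04]), 'force': array([-0.12377229, -0.70244676,  1.12876361]), 'ft_torque': array([ 0.00458698, -0.02453767,  0.02676362]), 'gripper_force': 0.0, 'opening': 1.0000994812875792}
```

View pics/side0.png

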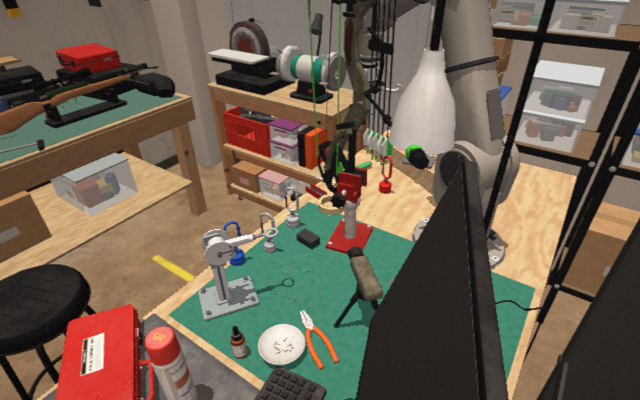

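View pics/top0.png

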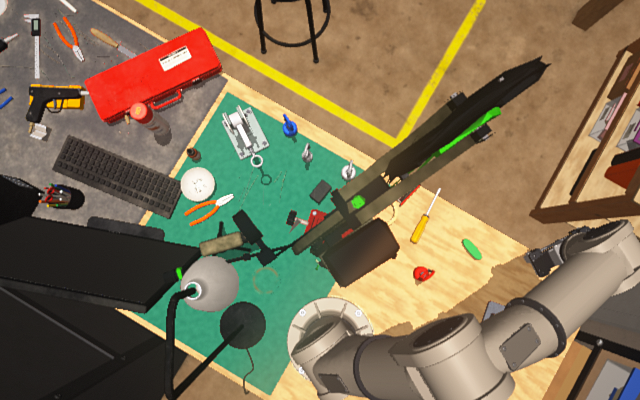

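Side view: the grey scale is at (228,270) with its ring near (272,234). The grey weights are at about (268,230) and (292,207), with a blue look-alike at (237,245) and a red one at (386,178). A bow stands in a red vise at (350,220). Top view: ring at (257,160), weights at (307,152) and (348,172).

```bash
cat > h.py <<'E'
import numpy as np,cv2
def cloud(c):
    d=np.asarray(c["depth"],float); v,u=np.mgrid[:d.shape[0],:d.shape[1]]
    p=np.stack([(u-c["cx"])/c["fx"]*d,(v-c["cy"])/c["fy"]*d,d],-1); E=np.asarray(c["extrinsics"])
    P=p@E[:3,:3].T+E[:3,3]; P[d<=0]=np.nan; return P
def plane(c,u,v,z):
    E=np.asarray(c["extrinsics"]); r=E[:3,:3]@np.array([(u-c["cx"])/c["fx"],(v-c["cy"])/c["fy"],1]); o=E[:3,3]
    return o+r*(z-o[2])/r[2]
def proj(c,p):
    E=np.asarray(c["extrinsics"]); q=E[:3,:3].T@(np.asarray(p)-E[:3,3]); return c["fx"]*q[0]/q[2]+c["cx"],c["fy"]*q[1]/q[2]+c["cy"]
E
python3 - <<'E'
from h import *
s=np.load("side0.npz");t=np.load("top0.npz")
a=cv2.resize(s["image"][175:325,180:420][:,:,::-1],None,fx=3.3,fy=3.3,interpolation=cv2.INTER_CUBIC)
b=cv2.resize(t["image"][90:230,210:390][:,:,::-1],None,fx=4.2,fy=4.2,interpolation=cv2.INTER_CUBIC)
cv2.imwrite("pics/s1.png",a);cv2.imwrite("pics/t1.png",b)
P=cloud(t)
for n,(u,v) in dict(ring=(257,160),w1=(307,152),w2=(348,172),blue=(290,125),scale=(245,135),bow=(400,170),bow2=(350,210),bow3=(500,100),bino=(220,243),lamp=(210,283),mon=(100,240),blk=(320,190)).items(): print(n,P[v,u].round(3))
# obstacle occupancy: max height per 5cm cell from both cams
Q=np.concatenate([P.reshape(-1,3),cloud(s).reshape(-1,3)]);Q=Q[~np.isnan(Q[:,0])]
for x in np.arange(.2,1,.05):
    r=[]
    for y in np.arange(.5,-.55,-.05):
        m=(abs(Q[:,0]-x)<.025)&(abs(Q[:,1]-y)<.025); r.append("%3d"%(100*Q[m,2].max()) if m.any() else " --")
    print("%.2f"%x," ".join(r))
E
```

```text
ring [ 0.59   0.249 -0.004]
w1 [0.608 0.079 0.053]
w2 [ 0.531 -0.05   0.139]
blue [0.678 0.13  0.134]
scale [0.633 0.26  0.191]
bow [ 0.381 -0.042  1.203]
bow2 [ 0.357 -0.007  1.011]
bow3 [ 0.449 -0.137  1.2  ]
bino [0.311 0.331 0.167]
lamp [0.229 0.259 0.615]
mon [0.317 0.681 0.184]
blk [0.487 0.035 0.028]
0.20  52  52  52  59  81  66  52   0   1   1   1   0   0   0  84  82  79  78  76  73  70
0.25  41  38  51  59  77  66  51  82   1  69 111   0   0   0   0   4  15  70  71  71  70
0.30  23  21  17  17  54  53  51  82  85 110 111 111  46  46   0   2   2   0   1  66  66
0.35   1   1   1  16  17  17  78  78  86  98 111 118   0   0   0   3   3   0   1   2   0
0.40   1   1   1   2   1   0   1  24  25  25 104 126 127 119   3   1   3   0   0   1   0
0.45   3   3   3   2   1   0   1   0   1   3   2 112 127 127 120   3   1   1   0   0  --
0.50   3   2   3   1   0   0   0   0   1   4   3  12   0 122 121   3   3   2  --  --  --
0.55   3   3   3   0   1  19  19   1   1   2   1  16   3   0   0   2  --  --  --  --  --
0.60   0  10   0   0   2  20  19   0  15  14   1   1   0   0   0  --  --  --  --  -- -90
0.65   0   1   1   1  22  22   2  13  13  13   0   0   0  --  --  --  --  --  -- -91 -90
0.70   1   0   1  21  22  22   0  15  12   0   0  --  --  --  --  --  --  -- -92 -89 -92
0.75   0   1   1   1  19   2   0   0   0   0  --  --  --  -- -91 -90 -91  --  --  --  --
0.80   6   0   0   0   1   1   0   0  --  --  --  --  -- -90 -89 -90 -90 -91  --  --  --
0.85   6   6   6   1   1   1  --  --  --  --  -- -88 -89 -90 -89 -90 -89 -89 -88  --  --
0.90   6   6   6   4  --  --  --  --  -- -90 -89 -90 -90 -90 -90 -89 -89 -90 -89 -90  --
0.95   6   6   6  --  --  --  -- -92 -90 -88 -90 -89 -90 -89 -90 -89 -90 -90 -90 -89 -89
```

View pics/s1.png

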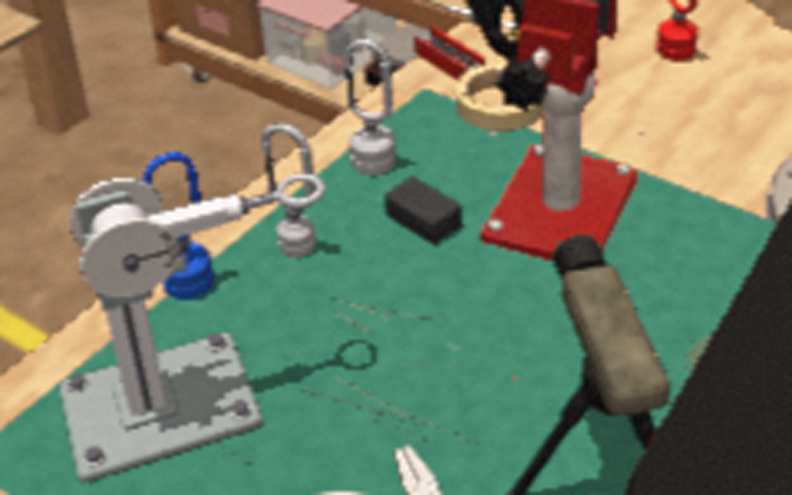

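View pics/t1.png

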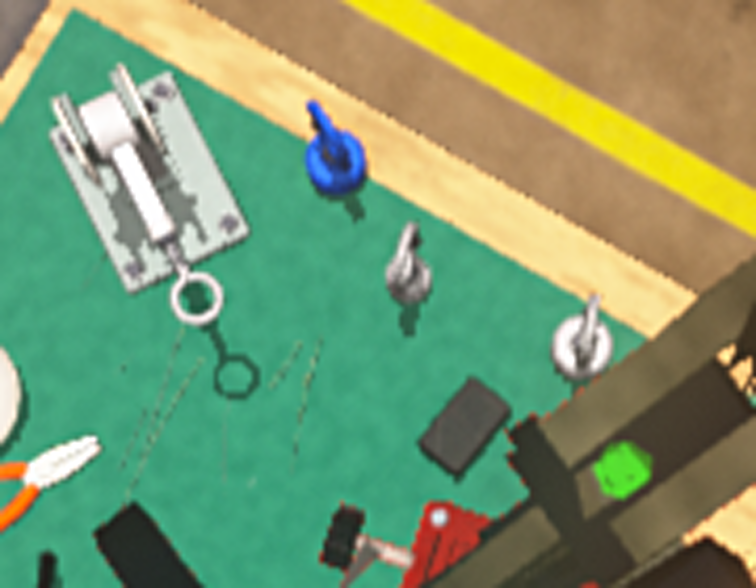

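Run:
```python
from h import *
s=np.load("side0.npz");t=np.load("top0.npz")
S=cloud(s);T=cloud(t)
Q=np.concatenate([S.reshape(-1,3),T.reshape(-1,3)]);Q=Q[~np.isnan(Q[:,0])]
print("bow slices")
for z in np.arange(.2,1.3,.1):
    m=(abs(Q[:,2]-z)<.05)&(Q[:,0]>.25)&(Q[:,0]<.7)&(abs(Q[:,1])<.3)&~((Q[:,0]>.5)&(Q[:,1]>.1)); q=Q[m]
    c=np.unique((q[:,:2]/.05).round().astype(int),axis=0)*5
    print("%.1f"%z,len(q),[tuple(map(int,k)) for k in c][:40])
for nm,P in(("S",S),("T",T)):
  for w,(x,y) in dict(L=(.53,-.05),small=(.608,.085)).items():
    m=(np.hypot(P[...,0]-x,P[...,1]-y)<.07)&(P[...,2]>.045)&(P[...,2]<.17)
    v,u=np.where(m); q=P[m]; o=np.argsort(-q[:,2])
    print(nm,w); print([(int(u[i]),int(v[i]),*(1000*q[i]).round().astype(int).tolist()) for i in o][:60])
m=(T[...,2]>.16)&(T[...,2]<.24)&(T[...,0]>.5)&(T[...,0]<.75)&(T[...,1]>.15)
v,u=np.where(m);print("ring T",[(int(a),int(b),*(1000*T[b,a]).round().astype(int).tolist()) for a,b in zip(u,v) if b>=150])
```

```text
bow slices
0.2 2186 [(30, -5), (30, 0), (30, 25), (30, 30), (35, -5), (35, 0), (35, 5), (35, 10), (35, 15), (35, 25), (35, 30), (40, -10), (40, -5), (40, 0), (40, 5), (40, 10), (40, 15), (45, -15), (45, -10), (45, -5), (55, -5), (60, 10)]
0.3 1232 [(25, 0), (25, 5), (30, -5), (30, 0), (30, 5), (35, -5), (35, 0), (35, 5), (40, -10), (40, -5), (40, 0), (40, 5), (40, 10), (45, -15), (45, -10), (45, -5), (50, -15)]
0.4 1234 [(25, 0), (25, 5), (30, -15), (30, -10), (30, -5), (30, 0), (30, 5), (35, -5), (35, 0), (35, 5), (40, -5), (40, 0), (45, -15), (45, -10), (50, -15)]
0.5 2047 [(25, 0), (25, 5), (25, 20), (25, 25), (25, 30), (30, -15), (30, -10), (30, -5), (30, 0), (30, 5), (30, 10), (30, 15), (30, 20), (30, 25), (30, 30), (35, 0), (35, 5), (40, -10), (40, -5), (40, 0), (45, -10), (50, -20), (50, -15)]
0.6 2195 [(25, 0), (25, 5), (25, 25), (25, 30), (30, -5), (30, 0), (30, 5), (35, -5), (35, 0), (35, 5), (40, -10), (40, -5), (40, 0), (45, -10), (50, -20), (50, -15)]
0.7 1344 [(25, 0), (25, 5), (30, -5), (30, 0), (30, 5), (30, 10), (30, 15), (35, 0), (35, 5), (35, 15), (35, 20), (40, -1
[... 8494 characters left out ...]
, (252, 163, 549, 238, 186), (253, 163, 548, 234, 192), (260, 163, 549, 214, 192), (261, 163, 549, 211, 187), (262, 163, 549, 208, 190), (252, 164, 546, 238, 186), (253, 164, 546, 235, 187), (254, 164, 545, 231, 194), (259, 164, 546, 217, 189), (260, 164, 545, 213, 198), (261, 164, 546, 211, 193), (253, 165, 543, 235, 187), (254, 165, 542, 231, 192), (255, 165, 543, 229, 190), (256, 165, 542, 225, 195), (257, 165, 543, 222, 192), (258, 165, 543, 220, 190), (259, 165, 543, 217, 191), (260, 165, 543, 214, 190), (254, 166, 540, 231, 191), (255, 166, 539, 228, 192), (256, 166, 540, 226, 189), (257, 166, 539, 222, 196), (258, 166, 540, 219, 191), (0, 177, 504, 1004, 161), (1, 178, 500, 997, 168)]
```

Run:
```python
from h import *
s=np.load("side0.npz");t=np.load("top0.npz")
f=lambda i,a,b,c,d,k:cv2.resize(i[a:b,c:d][:,:,::-1],(k*(d-c),k*(b-a)),interpolation=cv2.INTER_NEAREST)
a=f(s["image"],182,230,275,315,12); b=f(s["image"],205,253,250,280,12)
cv2.imwrite("pics/z.png",np.hstack([a[:570],b[:570,:310]]))
T=cloud(t)
from scipy.optimize import least_squares as L
m=(T[...,2]>.18)&(T[...,2]<.205)&(abs(T[...,0]-.556)<.022)&(abs(T[...,1]-.225)<.022); q=T[m][:,:2]
r=L(lambda p:np.hypot(*(q-p[:2]).T)-.016,[.556,.225]).x; print("ring",r,np.median(T[m][:,2]),np.std(np.hypot(*(q-r).T)),np.hypot(*(q-r).T).mean())
# arm: top-surface points z .19-.21 beyond ring
m=(T[...,2]>.192)&(T[...,2]<.212)&(T[...,0]>.58)&(T[...,0]<.68)&(T[...,1]>.22)&(T[...,1]<.31); q=T[m]
print(len(q),np.median(q[:,2])); c=q[:,:2].mean(0);u,sv,vt=np.linalg.svd(q[:,:2]-c);print("arm c",c,"az",np.degrees(np.arctan2(*vt[0][::-1])),sv,"from ring",np.degrees(np.arctan2(*(c-r)[::-1])))
al=(q[:,:2]-r)@((c-r)/np.linalg.norm(c-r)); print("along",np.percentile(al,[0,2,5,50,95,100]))
m=(T[...,2]>.2)&(T[...,2]<.24)&(T[...,0]>.62)&(T[...,0]<.75)&(T[...,1]>.18)&(T[...,1]<.36); q=T[m];print("dial mean",q.mean(0),"az",np.degrees(np.arctan2(*(q.mean(0)[:2]-r)[::-1])), np.hypot(*(q.mean(0)[:2]-r)))
for P in (cloud(s),T):
  m=(np.hypot(P[...,0]-.55,P[...,1]+.055)<.04)&(P[...,2]>.08)&(P[...,2]<.165); q=P[m]; c=q.mean(0); vt=np.linalg.svd(q[:,:2]-c[:2])[2]; print("L",c,np.degrees(np.arctan2(*vt[0][::-1])),np.percentile((q[:,:2]-c[:2])@vt[0],[0,2,98,100]))
  m=(np.hypot(P[...,0]-.55,P[...,1]+.055)<.06)&(P[...,2]>.03)&(P[...,2]<.042); q=P[m]; print("disc",len(q),(q.min(0)+q.max(0))/2,np.ptp(q,axis=0))
```

```text
ring [0.55732366 0.22468539] 0.19129271342943843 0.00227256712061655 0.01622222021881161
236 0.19875991576110108
arm c [0.64342883 0.27088913] az -149.34228548862728 [0.47783897 0.15067623] from ring 28.217853354999065
along [0.02593158 0.03120294 0.04363583 0.10710818 0.13520392 0.14560154]
dial mean [0.67940445 0.28796583 0.21120042] az 27.39991431553904 0.13750684657629925
L [ 0.5480179  -0.05453063  0.12161479] 170.23243246637043 [-0.02647966 -0.02479203  0.02124554  0.02224691]
disc 91 [ 0.5507485  -0.05232549  0.03610345] [0.04521212 0.04134936 0.0115915 ]
L [ 0.54287152 -0.05583214  0.1392338 ] 170.2020120836909 [-0.02724464 -0.0265908   0.01909461  0.01940581]
disc 94 [ 0.54809803 -0.05750812  0.03572134] [0.04384212 0.04303266 0.01126368]
```

View pics/z.png

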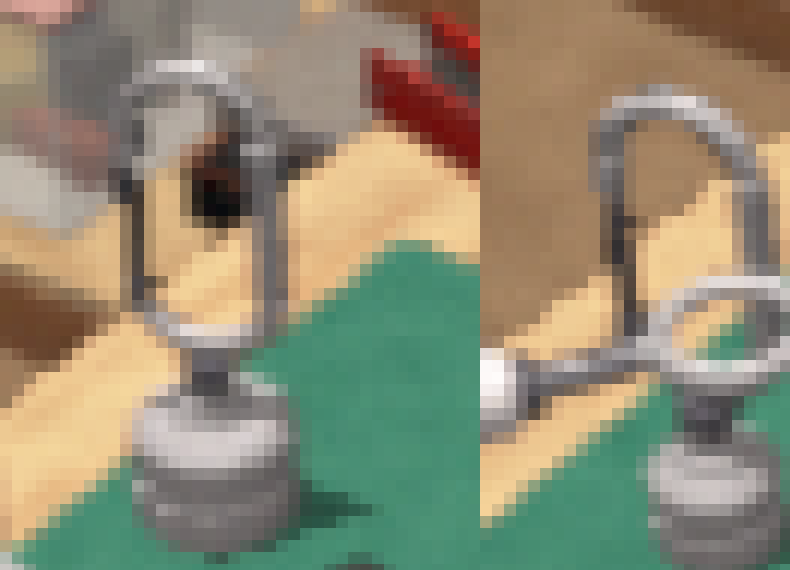

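The large weight is the one at top (349,170), centred at about (0.549,-0.056). In the zoom its gate, thin and dark below the nose, is on the left, which is world +x. So its x azimuth is about -10° and the back is at (0.529,-0.053). I'll write a helper to turn world targets into tool shifts.

```bash
cat >> h.py <<'E'
def go(x,y,z,az=None):
    from rig import telemetry; from scipy.spatial.transform import Rotation as R
    st=telemetry.sense(); r=R.from_quat(st["eef_rot"]); d=r.inv().apply(np.array([x,y,z])-st["eef_pos"])*100
    rv=np.zeros(3)
    if az is not None:
        a=np.radians(az); t=R.from_matrix(np.array([[np.cos(a),np.sin(a),0],[np.sin(a),-np.cos(a),0],[0,0,-1]]).T)
        rv=np.degrees((r.inv()*t).as_rotvec())
    print("shift cm",d.round(2),"rot",rv.round(2))
E
python3 -c "
from h import *
go(.56,-.35,.22,-9.8);go(.5293,-.0526,.20,-9.8)"
```

```text
shift cm [ 34.82 -11.35  -1.5 ] rot [-6.000e-02  2.000e-02  3.597e+01]
shift cm [ 45.18 -39.4    0.53] rot [-6.000e-02  2.000e-02  3.597e+01]
```

Request:
step_arm(deltas=[4.4, -1.4, -0.2, 0, 0, 4.5, 0.3, 8.7, -2.8, -0.4, 0, 0, 9, 0.3, 13, -4.2, -0.6, 0, 0, 13.5, 0.3, 17.4, -5.7, -0.8, 0, 0, 18, 0.3, 21.8, -7.1, -1, 0, 0, 22.5, 0.3, 26, -8.5, -1.2, 0, 0, 27, 0.3, 30.5, -9.9, -1.4, 0, 0, 31.5, 0.3, 34.8, -11.4, -1.5, 0, 0, 36, 0.3], squeeze=45)

```text
clock: 1.1
eef_pos: [0.5606, -0.3487, 0.2203]
eef_rot: [0.996, -0.087, -0.0, -0.0]
force: [0.6, -1.2, 0.4]
opening: 0.648
gripper_force: 0.0
```

Run:
```python
from h import *
from rig import telemetry,cams
s=telemetry.sense();print(s["joints"].round(2),s["effort"].round(1),s["force"],s["ft_torque"])
go(.545,-.2,.21,-9.8);go(.5293,-.0526,.20,-9.8)
c=cams.camera("top");d=cams.camera("side")
im=np.hstack([c["image"][:,140:540],d["image"][:,200:600]])[:,:,::-1];cv2.imwrite("pics/a.png",im)
```

```text
[ 0.4   0.39  0.08  1.63 -0.03  1.13 -1.26] [  6.2 -92.6   2.9 -44.1  -0.   -0.1   3.8] [ 0.55701475 -1.24515019  0.44396398] [ 0.05246977  0.03437859 -0.0320583 ]
shift cm [ -4.12 -14.37   1.03] rot [-0.01  0.02 -0.18]
shift cm [ -8.22 -28.62   2.04] rot [-0.01  0.02 -0.18]
```

View pics/a.png

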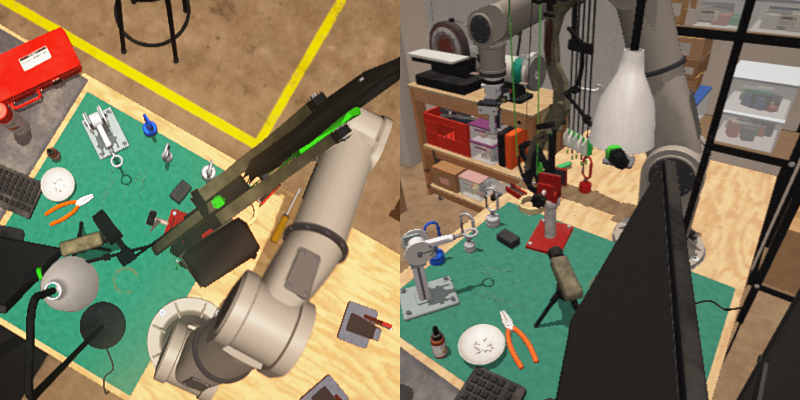

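The arm is now beside the bow: forearm at top-left panel (330,200), bow along (200,220)-(380,80). I'll swing on gently and watch the joint torques for contact.

Request:
step_arm(deltas=[-0.5, -1.8, 0.1, 0, 0, 0, 0.3, -1, -3.6, 0.2, 0, 0, 0, 0.3, -1.5, -5.4, 0.4, 0, 0, 0, 0.3, -2, -7.2, 0.5, 0, 0, 0, 0.3])

```text
clock: 1.7
eef_pos: [0.5519, -0.2744, 0.2155]
eef_rot: [0.996, -0.086, 0.0, -0.0]
force: [-0.5, -0.2, 0.8]
opening: 0.648
gripper_force: 0.0
```

Run:
```python
from rig import telemetry
s=telemetry.sense();print(s["joints"].round(3),s["qd"].round(3),s["effort"].round(1),s["force"],s["ft_torque"])
```

```text
[ 0.317  0.322  0.05   1.733 -0.018  1.087 -1.369] [-0.177 -0.123 -0.059  0.188  0.028 -0.067 -0.237] [  2.7 -80.3   3.1 -46.   -0.1   0.1   0.8] [-0.52478427 -0.16139889  0.84793474] [ 0.01137352 -0.01870112 -0.04789441]
```

Request:
step_arm(deltas=[-0.5, -1.8, 0.1, 0, 0, 0, 0.3, -1, -3.6, 0.2, 0, 0, 0, 0.3, -1.5, -5.4, 0.4, 0, 0, 0, 0.3, -2, -7.2, 0.5, 0, 0, 0, 0.3])

```text
clock: 2.2
eef_pos: [0.5448, -0.2, 0.2103]
eef_rot: [0.996, -0.086, -0.0, -0.0]
force: [0.2, 1.0, -0.5]
opening: 0.647
gripper_force: 0.0
```

Run:
```python
from rig import telemetry
s=telemetry.sense();print(s["joints"].round(3),s["qd"].round(3),s["effort"].round(1),s["force"],s["ft_torque"])
```

```text
[ 0.228  0.268  0.016  1.817 -0.005  1.056 -1.497] [-0.18  -0.102 -0.075  0.152  0.025 -0.05  -0.262] [  2.6 -74.2   2.3 -45.   -0.1   0.1   0.9] [ 0.18025775  1.00979285 -0.54617837] [ 0.05380535  0.03623526 -0.05694185]
```

Request:
step_arm(deltas=[-0.5, -1.8, 0.1, 0, 0, 0, 0.3, -1, -3.6, 0.2, 0, 0, 0, 0.3, -1.5, -5.4, 0.4, 0, 0, 0, 0.3, -2, -7.2, 0.5, 0, 0, 0, 0.3])

```text
clock: 2.7
eef_pos: [0.5373, -0.1256, 0.2053]
eef_rot: [0.996, -0.086, -0.0, -0.0]
force: [0.1, -0.1, -0.1]
opening: 0.645
gripper_force: 0.0
```

Run:
```python
from h import *
from rig import telemetry,cams
s=telemetry.sense();print(s["joints"].round(3),s["qd"].round(3),s["effort"].round(1),s["force"],s["ft_torque"])
go(.5293,-.0526,.20,-9.8)
c=cams.camera("top");d=cams.camera("side")
im=np.hstack([c["image"][:,140:540],d["image"][:,200:600]])[:,:,::-1];cv2.imwrite("pics/b.png",im)
```

```text
[ 0.135  0.228 -0.026  1.882  0.007  1.032 -1.636] [-0.187 -0.073 -0.09   0.11   0.022 -0.037 -0.285] [  2.7 -69.5   1.6 -44.1  -0.    0.    1. ] [ 0.14065439 -0.05152919 -0.08934226] [ 0.02810984 -0.00353126  0.03496209]
shift cm [-2.04 -7.06  0.53] rot [-0.    0.01 -0.03]
```

View pics/b.png

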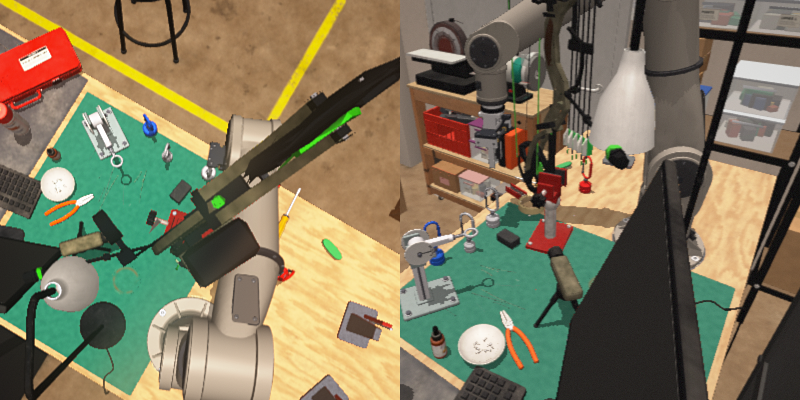

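The arm and bow overlap in the top panel (250,170) with no contact forces, so the bow isn't blocking. I'll hover over the hook's back.

Request:
step_arm(deltas=[-0.5, -1.8, 0.1, 0, 0, 0, 0.3, -1, -3.6, 0.2, 0, 0, 0, 0.3, -1.5, -5.3, 0.4, 0, 0, 0, 0.3, -2, -7.1, 0.5, 0, 0, 0, 0.3, -2, -7.1, 0.5, 0, 0, 0, 0.3])

```text
clock: 3.42
eef_pos: [0.5298, -0.0517, 0.2004]
eef_rot: [0.996, -0.084, -0.0, -0.0]
force: [0.1, -1.1, -0.2]
opening: 0.654
gripper_force: 0.0
```

Run:
```python
from h import *
from rig import telemetry,cams
s=telemetry.sense();print(s["joints"].round(3),s["effort"].round(1),s["force"])
go(.5293,-.0526,.087,-9.8)
d=cams.camera("side");c=cams.camera("top")
f=lambda i,a,b,c,d,k:cv2.resize(i[a:b,c:d][:,:,::-1],(k*(d-c),k*(b-a)),interpolation=cv2.INTER_NEAREST)
cv2.imwrite("pics/c.png",f(d["image"],140,235,240,330,6))
P=cloud(d)
m=(np.hypot(P[...,0]-.549,P[...,1]+.055)<.045)&(P[...,2]>.08)&(P[...,2]<.145); q=P[m];print(len(q));c0=q.mean(0);vt=np.linalg.svd(q[:,:2]-c0[:2])[2];a=(q[:,:2]-c0[:2])@vt[0];print(c0,np.degrees(np.arctan2(*vt[0][::-1])),a.min(),a.max())
```

```text
[ 0.041  0.202 -0.073  1.926  0.017  1.014 -1.78 ] [ -1.5 -67.2  -0.9 -42.8  -0.1  -0.1  -0.7] [ 0.13910701 -1.07892415 -0.24272461]
shift cm [-0.03  0.1  11.34] rot [-0.02  0.01  0.11]
89
[ 0.5474811  -0.05406991  0.11308707] 170.83070603565616 -0.026713534138491563 0.020853351123522684
```

View pics/c.png

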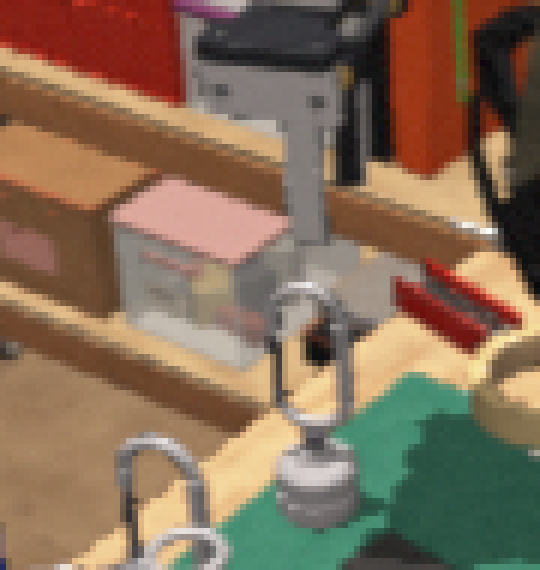

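The crop shows the fingers at (310,240) and (355,170) above the hook at (310,350), with nothing in between. Going down and closing.

Request:
step_arm(deltas=[0, 0.1, 2, 0, 0, 0, 0.3, 0, 0.1, 4, 0, 0, 0, 0.3, 0, 0.1, 6, 0, 0, 0, 0.3, 0, 0.1, 8, 0, 0, 0, 0.3, 0, 0.1, 10, 0, 0, 0, 0.3, 0, 0.1, 11.3, 0, 0, 0, 0.3, 0, 0.1, 11.3, 0, 0, 0, -0.6])

```text
clock: 4.4
eef_pos: [0.5293, -0.0549, 0.0869]
eef_rot: [0.996, -0.086, -0.001, 0.0]
force: [0.5, -0.3, 0.5]
opening: 0.58
gripper_force: 0.0
```

Request:
step_arm(deltas=[0, 0, 0, 0, 0, 0, -0.8, 0, 0, 0, 0, 0, 0, -1, 0, 0, 0, 0, 0, 0, -1, 0, 0, 0, 0, 0, 0, -1, 0, 0, 0, 0, 0, 0, -1, 0, 0, 0, 0, 0, 0, -1], squeeze=50)

```text
clock: 5.15
eef_pos: [0.5298, -0.0545, 0.0876]
eef_rot: [0.996, -0.086, 0.0, -0.0]
force: [-1.2, 0.2, 4.0]
opening: 0.1
gripper_force: 50.0
```

Held: the opening is about 9.4 mm, matching the 10 mm bar. Lift and carry to a point about 27 mm short of the eye, turning to the arm's azimuth.

Request:
step_arm(deltas=[0, 0, -1, 0, 0, 0, -1, 0, 0, -3, 0, 0, 0, -1, 0, 0, -5, 0, 0, 0, -1, 0, 0, -7, 0, 0, 0, -1, 0, 0, -8.2, 0, 0, 0, -1, 0, 0, -8.2, 0, 0, 0, -1])

```text
clock: 5.9
eef_pos: [0.53, -0.0546, 0.1701]
eef_rot: [0.996, -0.086, 0.001, -0.0]
force: [-0.1, 0.7, -5.5]
opening: 0.102
gripper_force: 50.0
```

Request:
step_arm(deltas=[-0.5, -1.2, 0, 0, 0, -2, -1, -1.5, -3.5, 0, 0, 0, -6, -1, -2.5, -6.2, 0, 0, 0, -10, -1, -3.6, -9, 0, 0, 0, -15, -1, -4.8, -11.8, 0, 0, 0, -20, -1, -6, -14.6, 0, 0, 0, -25, -1, -7.1, -17.4, 0, 0, 0, -29, -1, -8.2, -20, 0, 0, 0, -33, -1, -9, -21.8, 0, 0, 0, -36, -1, -9.2, -22.5, 0, 0, 0, -37.5, -1, -9.2, -22.5, 0, 0, 0, -37.5, -1, -9.2, -22.5, 0, 0, 0, -37.5, -1])

```text
clock: 7.4
eef_pos: [0.4778, 0.1819, 0.1694]
eef_rot: [0.971, 0.238, -0.0, 0.0]
force: [0.6, 0.5, -4.5]
opening: 0.103
gripper_force: 50.0
```

Run:
```python
from h import *
from rig import telemetry,cams
s=telemetry.sense();print(s["joints"].round(3),s["effort"].round(1),s["force"],s["eef_pos"],s["gripper_force"])
d=cams.camera("side");c=cams.camera("top");np.savez("side1.npz",**d);np.savez("top1.npz",**c)
f=lambda i,a,b,c,d,k:cv2.resize(i[a:b,c:d][:,:,::-1],(k*(d-c),k*(b-a)),interpolation=cv2.INTER_NEAREST)
cv2.imwrite("pics/d.png",np.hstack([f(d["image"],170,295,240,340,4),f(c["image"],110,235,220,320,4)]))
for n,p in dict(ring=(.5573,.2247,.19),wire=(.5431,.2173,.19)).items(): print(n,proj(d,p),proj(c,p))
```

```text
[-0.213  0.216 -0.314  1.99   0.082  0.947 -1.658] [ -0.7 -67.9  -2.6 -43.3  -0.   -0.2   0. ] [ 0.60958356  0.46818405 -4.51752166] [0.47779327 0.18185819 0.1694192 ] 49.99823212623596
ring (np.float64(270.9129057282779), np.float64(232.6717453144832)) (np.float64(256.421092721259), np.float64(160.1772397089173))
wire (np.float64(276.77410218749304), np.float64(231.12023370906496)) (np.float64(258.8119449956843), np.float64(164.92410804254408))
```

View pics/d.png

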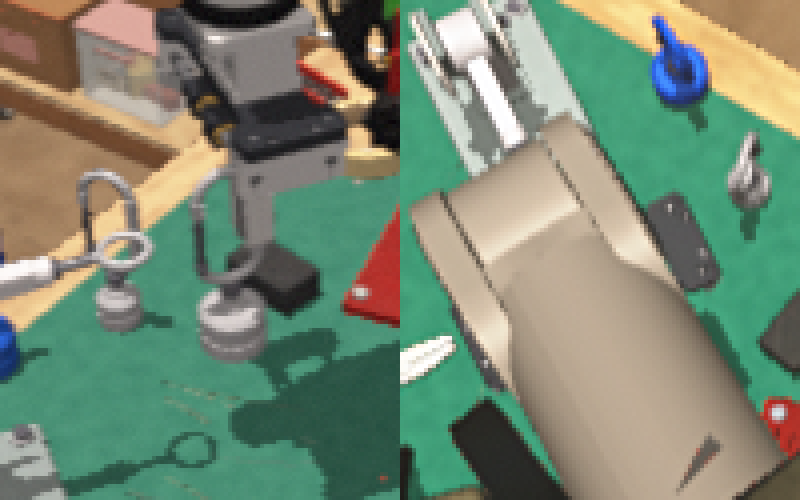

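The side panel shows the hook upright in the fingers, with its gate at crop (203,245) facing the ring at (128,248). I'll check height and lateral offset from the side depth.

Run:
```python
from h import *
d=np.load("side1.npz");s0=np.load("side0.npz");P=cloud(d);t=np.load("top0.npz")
ux=np.array([np.cos(np.radians(27.6)),np.sin(np.radians(27.6))]);uy=np.array([-ux[1],ux[0]]);R=np.array([.5573,.2247])
def fr(q): return np.c_[(q[:,:2]-R)@ux,(q[:,:2]-R)@uy,q[:,2]]
v,u=np.where(~np.isnan(P[...,0])); F=fr(P[v,u])
m=(abs(F[:,1]+.0)<.02)&(F[:,0]<-.03)&(F[:,0]>-.1)&(F[:,2]>.14)&(F[:,2]<.25)
for i in np.where(m)[0]:
    if F[i,0]>-.06: print((int(u[i]),int(v[i])),(1000*F[i]).round().astype(int).tolist(),d["image"][v[i],u[i]].tolist())
m2=(abs(F[:,1])<.05)&(F[:,0]<-.03)&(F[:,0]>-.12)&(F[:,2]>.105)&(F[:,2]<.12);print("disc top",F[m2].min(0),F[m2].max(0))
h=m&(F[:,0]<-.03); print("hook y", np.median(F[h][:,1]), "top z",F[h][:,2].max())
for n,Q in(("side1",P),("side0",cloud(s0)),("top0",cloud(t))):
    q=fr(Q[~np.isnan(Q[...,0])]); r=q[(np.hypot(q[:,0],q[:,1])<.021)&(abs(q[:,2]-.19)<.012)]; print(n,len(r),"x",np.percentile(r[:,0],[0,3,97,100]),"y",np.percentile(r[:,1],[0,3,97,100]),"z",np.percentile(r[:,2],[5,50,95]))
```

```text
(291, 213) [-59, -3, 234] [238, 214, 175]
(290, 214) [-56, -4, 231] [232, 206, 176]
(291, 214) [-59, -1, 232] [223, 208, 197]
(289, 215) [-53, -2, 230] [226, 196, 165]
(290, 215) [-55, 0, 231] [207, 192, 183]
(291, 215) [-58, 0, 230] [184, 174, 174]
(288, 216) [-52, -7, 224] [225, 188, 149]
(289, 216) [-53, -2, 227] [205, 187, 175]
(290, 216) [-55, 0, 228] [183, 172, 172]
(291, 216) [-57, 1, 228] [143, 137, 138]
(288, 217) [-50, -2, 225] [208, 182, 161]
(289, 217) [-52, 0, 225] [171, 163, 160]
(290, 217) [-55, -1, 224] [139, 134, 134]
(291, 217) [-58, -3, 222] [103, 119, 111]
(288, 218) [-49, 0, 223] [165, 163, 150]
(289, 218) [-52, 0, 222] [149, 143, 142]
(290, 218) [-54, 1, 222] [121, 117, 117]
(287, 219) [-47, -3, 218] [116, 143, 121]
(288, 219) [-49, 1, 220] [134, 139, 134]
(289, 219) [-52, 1, 219] [128, 122, 121]
(290, 219) [-54, 0, 218] [98, 105, 99]
(287, 220) [-47, -4, 214] [122, 141, 132]
(288, 220) [-48, 3, 219] [138, 134, 133]
(289, 220) [-51, 2, 217] [120, 115, 115]
(287, 221) [-46, -2, 213] [116, 130, 123]
(288, 221) [-48, 2, 215] [156, 150, 149]
(289, 221) [-51, 2, 214]
[... 2390 characters left out ...]
[-53, -1, 146] [86, 113, 100]
(292, 240) [-56, -1, 145] [100, 106, 102]
(293, 240) [-58, 1, 146] [107, 107, 105]
disc top [-0.0919589  -0.0202195   0.10567846] [-0.04684145  0.02256522  0.11995249]
hook y 0.001010276302711565 top z 0.23746602213052803
side1 72 x [-0.01673285 -0.01548509  0.01862277  0.02072707] y [-0.01778371 -0.01558328  0.01690367  0.01784963] z [0.19063164 0.19364058 0.1964277 ]
side0 71 x [-0.01710662 -0.01520257  0.01901848  0.02086513] y [-0.01728039 -0.01608811  0.01758247  0.01938417] z [0.18996861 0.19365211 0.19612787]
top0 68 x [-0.01804554 -0.01755888  0.0178949   0.02015933] y [-0.01772621 -0.01639043  0.01673769  0.01782561] z [0.1864097  0.19126348 0.19674591]
```

Height and side offset agree: nose 0.200, wire about 0.190, lateral about 1 mm, gap about 28 mm. Approach, then press by feel.

Request:
step_arm(deltas=[0.6, 0, 0, 0, 0, 0, -1, 1.2, 0, 0, 0, 0, 0, -1, 1.8, 0, 0, 0, 0, 0, -1, 2.3, 0, 0, 0, 0, 0, -1, 2.3, 0, 0, 0, 0, 0, -1, 2.3, 0, 0, 0, 0, 0, -1])

```text
clock: 8.25
eef_pos: [0.4977, 0.1935, 0.1694]
eef_rot: [0.971, 0.239, -0.0, 0.0]
force: [0.6, -0.7, -5.2]
opening: 0.106
gripper_force: 50.0
```

Request:
step_arm(deltas=[0.2, 0, 0, 0, 0, 0, -1, 0.4, 0, 0, 0, 0, 0, -1, 0.6, 0, 0, 0, 0, 0, -1, 0.6, 0, 0, 0, 0, 0, -1])

```text
clock: 8.75
eef_pos: [0.5032, 0.1964, 0.1694]
eef_rot: [0.971, 0.239, -0.0, -0.0]
force: [-0.4, -0.2, -3.9]
opening: 0.103
gripper_force: 50.0
```

Request:
step_arm(deltas=[0.15, 0, 0, 0, 0, 0, -1, 0.3, 0, 0, 0, 0, 0, -1, 0.3, 0, 0, 0, 0, 0, -1])

```text
clock: 9.12
eef_pos: [0.5057, 0.1976, 0.1693]
eef_rot: [0.971, 0.239, -0.0, 0.0]
force: [-3.2, -2.4, -4.8]
opening: 0.103
gripper_force: 50.0
```

Request:
step_arm(deltas=[0.15, 0, 0, 0, 0, 0, -1, 0.3, 0, 0, 0, 0, 0, -1, 0.3, 0, 0, 0, 0, 0, -1])

```text
clock: 9.5
eef_pos: [0.5086, 0.1992, 0.1694]
eef_rot: [0.971, 0.239, -0.0, -0.0]
force: [-3.6, -2.0, -4.4]
opening: 0.103
gripper_force: 50.0
```

It yields at about 4 N, so this is the gate opening. Keep pressing.

Request:
step_arm(deltas=[0.15, 0, 0, 0, 0, 0, -1, 0.3, 0, 0, 0, 0, 0, -1, 0.45, 0, 0, 0, 0, 0, -1, 0.45, 0, 0, 0, 0, 0, -1])

```text
clock: 10.0
eef_pos: [0.5125, 0.2012, 0.1695]
eef_rot: [0.971, 0.239, -0.0, -0.0]
force: [-4.7, -2.5, -4.1]
opening: 0.104
gripper_force: 50.0
```

Request:
step_arm(deltas=[0.15, 0, 0, 0, 0, 0, -1, 0.3, 0, 0, 0, 0, 0, -1, 0.3, 0, 0, 0, 0, 0, -1])

```text
clock: 10.38
eef_pos: [0.5151, 0.2026, 0.1695]
eef_rot: [0.971, 0.239, -0.0, 0.0]
force: [-5.2, -1.9, -4.6]
opening: 0.104
gripper_force: 50.0
```

Request:
step_arm(deltas=[0.1, 0, 0, 0, 0, 0, -1, 0.15, 0, 0, 0, 0, 0, -1, 0.15, 0, 0, 0, 0, 0, -1])

```text
clock: 10.75
eef_pos: [0.5163, 0.2032, 0.1695]
eef_rot: [0.971, 0.239, -0.0, 0.0]
force: [-5.8, -2.4, -3.7]
opening: 0.104
gripper_force: 50.0
```

Request:
step_arm(deltas=[0.05, 0, 0, 0, 0, 0, -1, 0.1, 0, 0, 0, 0, 0, -1, 0.1, 0, 0, 0, 0, 0, -1])

```text
clock: 11.12
eef_pos: [0.5171, 0.2036, 0.1694]
eef_rot: [0.971, 0.239, -0.0, 0.0]
force: [-6.5, -2.4, -3.8]
opening: 0.099
gripper_force: 50.0
```

Run:
```python
from h import *
from rig import telemetry,cams
print(telemetry.sense()["force"])
d=cams.camera("side");np.savez("side2.npz",**d);P=cloud(d)
cv2.imwrite("pics/e.png",cv2.resize(d["image"][185:275,235:325][:,:,::-1],(630,630)[:2],interpolation=cv2.INTER_CUBIC)[:600])
```

```text
[-6.53012378 -2.39011508 -3.81072815]
```

View pics/e.png

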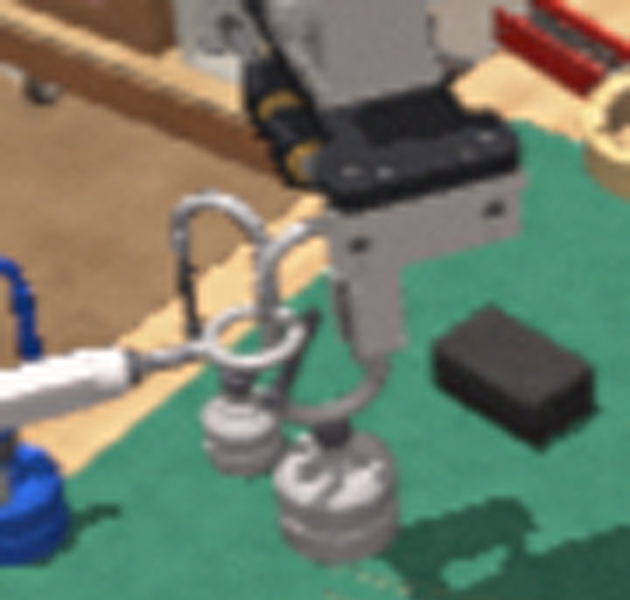

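The gate is clearly swung in, at crop (295,370), with the ring's outer wire (300,330) against it and the nose (268,330) over the ring. One more millimetre for margin, then let it down slowly.

Request:
step_arm(deltas=[0.05, 0, 0, 0, 0, 0, -1, 0.1, 0, 0, 0, 0, 0, -1, 0.1, 0, 0, 0, 0, 0, -1])

```text
clock: 11.55
eef_pos: [0.5173, 0.2038, 0.1691]
eef_rot: [0.971, 0.239, -0.001, 0.0]
force: [-9.1, -4.3, -3.5]
opening: 0.104
gripper_force: 50.0
```

Request:
step_arm(deltas=[0, 0, 0.2, 0, 0, 0, -1, 0, 0, 0.4, 0, 0, 0, -1, 0, 0, 0.6, 0, 0, 0, -1, 0, 0, 0.6, 0, 0, 0, -1])

```text
clock: 12.05
eef_pos: [0.5181, 0.2041, 0.1631]
eef_rot: [0.971, 0.239, -0.0, 0.0]
force: [-2.4, -1.5, -10.7]
opening: 0.102
gripper_force: 50.0
```

Request:
step_arm(deltas=[0, 0, 0, 0, 0, 0, -1, 0, 0, 0, 0, 0, 0, -1])

```text
clock: 12.3
eef_pos: [0.5182, 0.2042, 0.1633]
eef_rot: [0.971, 0.239, -0.0, -0.0]
force: [-2.6, -1.1, -12.8]
opening: 0.103
gripper_force: 50.0
```

Run:
```python
from h import *
from rig import telemetry,cams
s=telemetry.sense();print(s["force"],s["ft_torque"],s["eef_pos"])
d=cams.camera("side");np.savez("side3.npz",**d)
cv2.imwrite("pics/f.png",cv2.resize(d["image"][205:265,250:310][:,:,::-1],(600,600),interpolation=cv2.INTER_CUBIC))
```

```text
[ -2.61988829  -1.10974072 -12.80740487] [-0.33839354  0.71691701 -0.04043997] [0.51816837 0.20421349 0.16330802]
```

View pics/f.png

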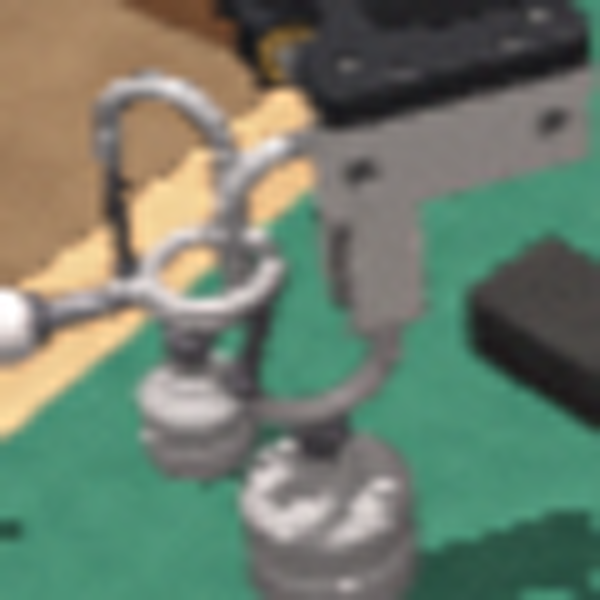

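The nose (240,260) is inside the ring and the wire (272,265) is above the half-closed gate tip (265,290). The gate is squeezing under the wire, so I'll keep lowering in small steps.

Request:
step_arm(deltas=[0, 0, 0.1, 0, 0, 0, -1, 0, 0, 0.2, 0, 0, 0, -1, 0, 0, 0.2, 0, 0, 0, -1])

```text
clock: 12.72
eef_pos: [0.5191, 0.2047, 0.1621]
eef_rot: [0.971, 0.239, 0.001, -0.0]
force: [-0.5, -0.0, -4.8]
opening: 0.104
gripper_force: 50.0
```

The force is back to the bare weight, so the gate has snapped shut. I'll shift the bow over the wire and lower.

Request:
step_arm(deltas=[0.2, 0, 0.3, 0, 0, 0, -1, 0.4, 0, 0.6, 0, 0, 0, -1, 0.6, 0, 0.9, 0, 0, 0, -1, 0.8, 0, 1.2, 0, 0, 0, -1, 1, 0, 1.6, 0, 0, 0, -1, 1, 0, 2, 0, 0, 0, -1, 1, 0, 2, 0, 0, 0, -1])

```text
clock: 13.6
eef_pos: [0.5269, 0.2088, 0.1411]
eef_rot: [0.971, 0.239, -0.0, 0.0]
force: [0.1, 0.4, -4.2]
opening: 0.1
gripper_force: 50.0
```

Request:
step_arm(deltas=[0, 0, 0.2, 0, 0, 0, -1, 0, 0, 0.4, 0, 0, 0, -1, 0, 0, 0.6, 0, 0, 0, -1, 0, 0, 0.6, 0, 0, 0, -1])

```text
clock: 14.1
eef_pos: [0.527, 0.2088, 0.1354]
eef_rot: [0.971, 0.239, -0.0, 0.0]
force: [0.9, -0.2, -5.2]
opening: 0.105
gripper_force: 50.0
```

Run:
```python
from h import *
from rig import telemetry,cams
s=telemetry.sense();print(s["force"],s["ft_torque"],s["eef_pos"])
d=cams.camera("side");np.savez("side4.npz",**d)
cv2.imwrite("pics/g.png",cv2.resize(d["image"][205:265,250:310][:,:,::-1],(600,600),interpolation=cv2.INTER_CUBIC))
```

```text
[ 0.89756849 -0.16055465 -5.23898028] [-0.0160951   0.10335634  0.03438436] [0.52704824 0.20884746 0.13538941]
```

View pics/g.png

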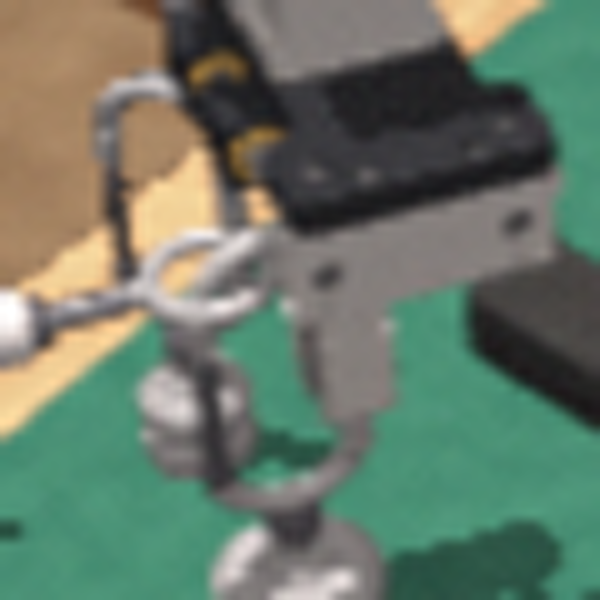

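Hook threaded through the eye and gate upright and shut at (210,420). That is more pictures than the ten allowed (12), so I'll view no more and go by numbers. Next I check finger clearance to the ring in the depth data.

Run:
```python
from h import *
d=np.load("side4.npz");P=cloud(d)
ux=np.array([np.cos(np.radians(27.5)),np.sin(np.radians(27.5))]);uy=np.array([-ux[1],ux[0]]);T=np.array([.527,.2088])
q=P[205:265,250:310].reshape(-1,3);q=q[~np.isnan(q[:,0])];F=1000*np.c_[(q[:,:2]-T)@ux,(q[:,:2]-T)@uy,q[:,2]]
print("TCP frame: z band: x range, y range of gripper pts (x<60,y 4..60)")
for z in range(130,240,6):
    m=(abs(F[:,2]-z)<3)&(F[:,1]>4)&(F[:,1]<60)&(abs(F[:,0])<60)
    if m.any(): 
        g=F[m]; print(z,len(g),[(int(a),int(b)) for a,b in sorted(map(tuple,g[:,:2]),key=lambda t:-t[0])[:9]], int(g[:,0].min()))
R=np.array([.5573+.0012,.2247+.0006]);print("ring c in TCP frame",(R-T)@ux,(R-T)@uy)
r=F[(np.hypot(F[:,0]-35,F[:,1])<22)&(abs(F[:,2]-190)<14)];print("ring z",np.percentile(r[:,2],[5,50,95]))
```

```text
TCP frame: z band: x range, y range of gripper pts (x<60,y 4..60)
130 2 [(4, 5), (-1, 5)] -1
136 2 [(40, 4), (-2, 4)] -2
142 3 [(39, 4), (10, 10), (3, 13)] 3
148 13 [(10, 11), (10, 11), (9, 16), (8, 14), (7, 17), (5, 12), (3, 16), (0, 15), (0, 14)] -5
154 10 [(11, 17), (11, 6), (11, 5), (8, 14), (6, 16), (5, 14), (3, 15), (2, 14), (0, 13)] -2
160 17 [(11, 9), (10, 15), (10, 14), (8, 15), (7, 11), (6, 18), (4, 13), (2, 15), (2, 15)] -6
166 11 [(11, 8), (10, 15), (10, 7), (7, 15), (7, 15), (1, 13), (0, 15), (0, 15), (-3, 15)] -6
172 17 [(37, 4), (11, 11), (10, 15), (10, 15), (6, 13), (5, 18), (4, 15), (4, 14), (2, 15)] -6
178 12 [(11, 14), (10, 17), (10, 17), (7, 16), (7, 16), (4, 15), (3, 14), (1, 16), (-1, 14)] -7
190 12 [(51, 4), (44, 16), (43, 13), (41, 14), (39, 10), (36, 17), (33, 17), (31, 17), (27, 14)] 20
196 22 [(51, 4), (50, 12), (49, 10), (48, 15), (48, 5), (47, 8), (46, 15), (45, 12), (43, 13)] 18
238 4 [(34, 8), (32, 25), (30, 27), (27, 26)] 27
ring c in TCP frame 0.03555969336349201 9.059743053709153e-05
ring z [187.88465198 193.89838495 200.53165867]
```

Run:
```python
from h import *
d=np.load("side4.npz");P=cloud(d)
ux=np.array([np.cos(np.radians(27.5)),np.sin(np.radians(27.5))]);uy=np.array([-ux[1],ux[0]]);T=np.array([.527,.2088])
for v in range(219,248,2):
    print(v,[(u,)+tuple((1000*np.array([(P[v,u,:2]-T)@ux,(P[v,u,:2]-T)@uy,P[v,u,2]])).round().astype(int).tolist()) for u in range(275,306,4) if P[v,u,0]==P[v,u,0]])
```

```text
219 [(275, 27, 30, 253), (279, 26, 65, 277), (283, 18, 70, 278), (287, 9, 72, 276), (291, 0, 74, 275), (295, -8, 81, 277), (299, -17, 85, 278), (303, -26, 88, 277)]
221 [(275, 29, 35, 251), (279, 28, 71, 276), (283, 21, 78, 278), (287, 12, 81, 278), (291, 3, 83, 276), (295, -6, 85, 275), (299, -16, 85, 272), (303, -25, 88, 271)]
223 [(275, 27, 27, 239), (279, 31, 78, 276), (283, 22, 82, 276), (287, 14, 86, 276), (291, 4, 87, 274), (295, -6, 85, 269), (299, -15, 87, 268), (303, -27, 83, 262)]
225 [(275, -44, -262, 4), (279, 34, 87, 277), (283, 24, 86, 273), (287, 14, 86, 270), (291, 4, 86, 267), (295, -6, 83, 262), (299, -16, 85, 260), (303, -29, 77, 251)]
227 [(275, -41, -253, 3), (279, 33, 84, 269), (283, 24, 86, 268), (287, 14, 85, 264), (291, 4, 85, 261), (295, -8, 77, 251), (299, -18, 79, 249), (303, -28, 79, 246)]
229 [(275, 22, 0, 199), (279, 33, 84, 263), (283, 24, 85, 260), (287, 14, 84, 257), (291, 3, 80, 250), (295, -8, 78, 245), (299, -18, 76, 241), (303, -28, 78, 239)]
231 [(275, -35, -236, -1), (279, 34, 85, 258), (283, 23, 79, 250), (287, 13, 78, 246), (291, 3, 79, 244)
[... 713 characters left out ...]
 -97, -128, 26)]
241 [(275, -18, -180, 4), (279, 11, -13, 143), (283, 8, 16, 165), (287, -3, 15, 161), (291, -67, -161, 2), (295, -79, -156, 3), (299, -90, -149, 4), (303, -97, -128, 18)]
243 [(275, -16, -175, 1), (279, -28, -170, 0), (283, 8, 16, 158), (287, -1, 19, 157), (291, -63, -151, 3), (295, -76, -149, 0), (299, -89, -145, -1), (303, -97, -129, 8)]
245 [(275, -13, -167, -1), (279, -24, -157, 3), (283, 9, 14, 150), (287, -3, 13, 145), (291, -61, -146, -1), (295, -73, -139, 1), (299, -83, -130, 4), (303, -96, -126, 3)]
247 [(275, -9, -153, 3), (279, -22, -150, 1), (283, 4, -3, 128), (287, -45, -139, 1), (291, -57, -133, 2), (295, -68, -126, 4), (299, -80, -121, 4), (303, -92, -117, 3)]
```

The wide block is the gripper body, 41 mm above the ring, so it's clear. Keep lowering until the scale carries the weight.

Request:
step_arm(deltas=[0, 0, 0.2, 0, 0, 0, -1, 0, 0, 0.4, 0, 0, 0, -1, 0, 0, 0.4, 0, 0, 0, -1])

```text
clock: 14.52
eef_pos: [0.5271, 0.2089, 0.1314]
eef_rot: [0.971, 0.239, 0.0, -0.0]
force: [-0.6, 0.2, -1.6]
opening: 0.1
gripper_force: 50.0
```

Request:
step_arm(deltas=[0, 0, 0.2, 0, 0, 0, -1, 0, 0, 0.4, 0, 0, 0, -1, 0, 0, 0.4, 0, 0, 0, -1])

```text
clock: 14.9
eef_pos: [0.5272, 0.209, 0.1275]
eef_rot: [0.971, 0.239, 0.0, -0.0]
force: [-0.1, 0.2, -0.3]
opening: 0.106
gripper_force: 50.0
```

The scale carries the weight now. Open slowly, then back off away from the scale.

Request:
step_arm(deltas=[0, 0, 0, 0, 0, 0, -0.78, 0, 0, 0, 0, 0, 0, -0.7, 0, 0, 0, 0, 0, 0, -0.6, 0, 0, 0, 0, 0, 0, -0.4, 0, 0, 0, 0, 0, 0, -0.2, 0, 0, 0, 0, 0, 0, 0, 0, 0, 0, 0, 0, 0, 0])

```text
clock: 15.78
eef_pos: [0.5271, 0.2089, 0.1275]
eef_rot: [0.971, 0.239, 0.0, -0.0]
force: [-0.5, -1.1, -0.3]
opening: 0.5
gripper_force: 0.0
```

```bash
cat > chk.py <<'E'
from h import *
from rig import telemetry,cams
s=telemetry.sense();print(s["force"],s["opening"],s["clock"])
d=cams.camera("side");P=cloud(d)
ux=np.array([np.cos(np.radians(27.5)),np.sin(np.radians(27.5))]);uy=np.array([-ux[1],ux[0]]);T=np.array([.5585,.2253])
q=P[~np.isnan(P[...,0])];F=1000*np.c_[(q[:,:2]-T)@ux,(q[:,:2]-T)@uy,q[:,2]]
m=(np.hypot(F[:,0]+16,F[:,1])<45)&(F[:,2]>25)&(F[:,2]<95);print("disc",m.sum(),F[m].min(0).round(),F[m].max(0).round())
m=(abs(F[:,1])<7)&(F[:,0]>-50)&(F[:,0]<30)
for z in range(85,240,8):
    g=F[m&(abs(F[:,2]-z)<4)]; print(z,sorted(g[:,0].round().astype(int).tolist()))
E
python3 chk.py
```

```text
[-0.47243188 -1.14768964 -0.29050559] 0.49952792655983586 15.775
disc 281 [-39. -20.  42.] [ 9. 24. 95.]
85 [-17, -13, -12, -6]
93 [-23, -21, -21, -20, -19, -18, -16, -14, -14, -13, -12, -11, -10, -9, -9, -7]
101 [-31, -28, -25, -25, -24, -22, -20, -19, -18, -17, -15, -14, -14, -13, -10, -10, -7, -7, -7, -5, -4, -2, -2]
109 [-31, -30, -29, -28, -27, -26, -22, -17, -11, -8, -5, -3, 0, 1, 2, 3]
117 [0, 3, 3, 6, 6, 7, 8]
125 [-31, -31, 1, 2, 5, 5, 6, 7, 8]
133 [-31, 3, 5, 6, 7, 7]
141 [3, 3, 4, 6, 6, 7, 8]
149 [2, 3, 4, 5, 5, 8, 8]
157 [2, 5, 7, 8, 8]
165 [1, 2, 4, 5, 7, 7, 9, 9]
173 [2, 4, 7]
181 [-6, -3, 0, 2, 2, 2, 4, 5, 19, 21, 23, 27, 30]
189 [-18, -17, -16, -15, -15, -14, -13, -12, -12, -12, -11, -9, -9, -8, -7, -7, -5, -4, -4, -3, -2, -1, 0, 2, 13, 14, 15, 16, 16, 17, 19, 20, 20, 23, 24, 25, 26, 27, 27, 28, 29]
197 []
205 []
213 []
221 []
229 []
237 [-7, -7]
```

The weight hangs upright with its foot about 40 mm up, and the gate lies in line with the nose (straight bar at x≈+5 from z 117 to 180). Back out.

Request:
step_arm(deltas=[-0.7, 0, 0, 0, 0, 0, 0, -1.7, 0, 0, 0, 0, 0, 0, -3, 0, 0, 0, 0, 0, 0, -4.5, 0, 0, 0, 0, 0, 0, -6, 0, 0, 0, 0, 0, 0, -7, 0, -1, 0, 0, 0, 0, -7, 0, -4, 0, 0, 0, 0, -7, 0, -8, 0, 0, 0, 0, -7, 0, -12, 0, 0, 0, 0, -7, 0, -12, 0, 0, 0, 0])

```text
clock: 17.08
eef_pos: [0.4663, 0.177, 0.251]
eef_rot: [0.971, 0.239, 0.003, -0.0]
force: [-0.2, -0.6, -0.6]
opening: 0.502
gripper_force: 0.0
```

Request:
step_arm(deltas=[0, 0, 0, 0, 0, 0, 0, 0, 0, 0, 0, 0, 0, 0, 0, 0, 0, 0, 0, 0, 0, 0, 0, 0, 0, 0, 0, 0, 0, 0, 0, 0, 0, 0, 0, 0, 0, 0, 0, 0, 0, 0, 0, 0, 0, 0, 0, 0, 0, 0, 0, 0, 0, 0, 0, 0])

```text
clock: 18.08
eef_pos: [0.4651, 0.1764, 0.2475]
eef_rot: [0.971, 0.239, 0.0, -0.0]
force: [0.5, 0.3, -0.2]
opening: 0.498
gripper_force: 0.0
```

```bash
python3 chk.py
python3 - <<'E'
from h import *
from rig import cams
P=cloud(cams.camera("side"));m=(np.hypot(P[...,0]-.605,P[...,1]-.083)<.05)&(P[...,2]>.03)&(P[...,2]<.16);print("small",P[m].mean(0),P[m][:,2].max())
E
```

```text
[ 0.45670853  0.25028578 -0.21371962] 0.49783855237493774 18.075
disc 279 [-40. -19.  41.] [ 9. 25. 95.]
85 [-20, -17, -14, -12]
93 [-23, -21, -21, -20, -17, -15, -15, -14, -13, -12, -11, -9, -9, -7, -7]
101 [-31, -24, -23, -22, -20, -20, -19, -18, -17, -16, -16, -16, -14, -13, -11, -10, -9, -9, -7, -5, -4, 0]
109 [-37, -34, -32, -31, -30, -30, -30, -28, -27, -27, -25, -25, -23, -11, -7, -6, -3, -2, -1, 0, 1, 3]
117 [-37, -37, -35, -34, -31, 1, 3, 4, 4, 5, 6, 6, 7, 8]
125 [-38, -37, -37, -35, -35, -34, -32, -31, -31, -31, 2, 4, 5, 6, 7, 8]
133 [-39, -38, -36, -35, -35, -33, -32, -32, -31, -30, 4, 4, 4, 6, 6]
141 [-38, -36, -34, -34, -32, -31, 2, 3, 4, 5, 7, 8, 8]
149 [-40, -39, -38, -37, -36, -34, -32, -32, -31, 1, 3, 5, 5, 8, 8]
157 [-37, -37, -36, -35, -35, -34, -34, -32, -31, 5, 5, 7, 7, 8]
165 [-37, -37, -36, -35, -33, -32, -32, -31, -31, 1, 1, 2, 4, 5, 6, 7, 7, 8, 8]
173 [-38, -38, -37, -36, -36, -33, -31, -31, 5]
181 [-37, -35, -33, -33, -32, -32, -31, -30, -29, -17, -16, -3, 0, 0, 2, 3, 4, 5, 19, 21, 24, 26]
189 [-29, -28, -28, -26, -26, -26, -24, -23, -22, -21, -19, -18, -17, -16, -15, -14, -13, -12, -12, -10, -9, -8, -7, -6, -6, -5, -3, -3, -2, -1, -1, 2, 5, 13, 13, 14, 15, 16, 16, 17, 18, 18, 20, 21, 22, 23, 25, 26, 27, 27, 28, 29, 30]
197 [-18, -15, -13, -12, -10]
205 []
213 []
221 []
229 []
237 []
small [0.6054043  0.08304802 0.10142913] 0.15024505919094777
```

The large weight hangs free with its gate shut, the small one hasn't moved, and the robot is clear.

```bash
python3 -c "
from rig import job;print(job.sign_off())"
```

```text
the job is handed in; nothing more can be done
None
```

The larger weight hangs free from the eye with its gate shut, the smaller one is still standing where it was, and I handed the job in at about 18 s. The force readings put the hook's push on the eye at about 10 N at most. I viewed 12 pictures, two over the limit of 10.

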